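Put the screwdriver away with its own kind

ROBOT

A 6-joint arm with a two-finger parallel gripper is mounted at the origin on the work surface. World frame = base frame: x ahead of the robot, y to its left, z up, the work surface at z = 0. Lengths are in m, angles in degrees, forces in N, time in s.
With the tool pointing down it reaches from about 0.3 to 0.75 m from the base axis. Payload 8.5 kg.
Tool frame: the origin (TCP) lies at the very end of the fingers, on their centre line; the grasp point (between the pads) lies env.pinch_z behind it (env.pinch_z is the distance from the TCP to the grasp point, in m); z points along the fingers, y is the line along which they close (so a half turn about z gives the same grasp; the last joint's range is limited). The gripper opens to 85 mm and grips with 20 to 120 N. Pads are 22 mm wide; open, the fingers measure 114 mm over their backs; the gripper's body (76 mm by 85 mm) begins 54 mm behind the grasp point. The pads swing forward as they close: fully open they stand 13 mm farther back than shut.
Start: joints at [51.377, 21.807, 74.336, -0, 83.858, -12.336], TCP at [0.244, 0.493, 0.231] pointing down, gripper open.
Joint ranges: [-178.18, 178.18], [-50.72, 133.34], [12.68, 142.11], [-81.47, 261.47], [9.98, 163.14], [-165.26, 165.26]. Speed limits (degrees/s): [136.94, 136.94, 180, 180, 180, 180].

INTERFACE

Orientations are given as a 3x3 rotation matrix whose columns are the frame's x, y, z axes.
In Python, from rig import telemetry, get_image, env gives the robot as it stands. The module is installed in compiled form; this text tells all that it offers.
- The arm moves only by the tool apply_moves, never from a script. Its argument "series" is a list of rows, each a list of 7 numbers: the shift along the tool's x, y, z in mm, then the turn, a rotation vector about the tool's x, y, z in degrees, then the opening, from 0 (shut) to 1 (fully open). A call has 1 to 12 rows; each row shifts and turns the commanded pose from where the row before left it, along the tool's axes as they then stand; what a row does not reach is not made up. A row lasts 1/8 s, in which the tool goes at most 62.5 mm and 10.7 degrees, less where a joint would pass 70% of its speed; a pose out of reach is approached as far as the arm can. A call with a gripper value outside its range is refused whole. The fingers move at their own pace and stop on an object; "grip_force" is the grip in N (left out, the last holds). Time passes only in rows, so rows that do not move let the fingers close. It gives the time, the measured TCP pose, the force, the opening and the grip force at its end, in the units of the state.
- telemetry.observe(): the state, without advancing time (a new reading comes with each control period).
- get_image(name): name is "scene" or "top" or "wrist"; returns a dict with "frame" (420x560x3 uint8, red, green, blue), "z_map" (420x560 float32, m along the optical axis (not along the pixel's ray), 0 where there is no reading), "vertical_fov" (degrees; the focal length in pixels is half the picture's height over the tangent of half this angle, whatever the lens; pixels are square), "cx", "cy" (the principal point, pixels), "eye" and "attitude" of the camera in the world; the wrist camera has in their place "mount" (4x4, takes a point from camera to tool coordinates, whose origin is the TCP and whose axes are the flange's). Camera axes: x right, y up, looking along -z (the intrinsics and any distortion apply to the point x, -y, -z); pixel columns grow to the right and rows downward; lengths in m; the calibration is good to about 2 mm. A picture is of the moment at which its call begins: read the wrist's pose just before it.
- env.close_job(): hands the job in; it is judged then, once.
The state is a dict: "time_s": time; "q": joint angles; "qvel": joint speeds; "joint_efforts": joint torques, N m; "position": TCP position; "tool_rot": TCP orientation; "ft_force": force on the tool from outside, world axes, zero at the start; "wrist_torque": the same for the moment, N m; "grip_width": finger opening in m; "gripper_force": force on a finger pad.
Only numpy, scipy, OpenCV 4.12 (cv2) and the standard library are available. Lean on these libraries where they do the work, as an engineer would, in place of code of your own. Each camera call takes 0.05 s, during which the arm holds its last target. There are 200 camera calls.

TASK

Pull the screwdriver straight up out of the tool cup and put it away in the blue two-compartment tray: lay it flat in whichever compartment already holds the other screwdriver, not in the one with the wrench. Lower it into the tray before letting go rather than dropping it, keep the tray's own tools in their compartments, and leave the cup standing where it is and the other things on the bench alone.

Things in the scene. Friction and masses are not known exactly. Their poses are not given: they have to be found in the camera images.
- driver: screwdriver to put away, 165 mm long, 50-95 g; at the start it stands loosely in the cup, blade down, upright but free to lean 0.2 rad. Origin at the blade's end; z runs along it to the handle: steel blade 7 mm thick (z 0 to 75 mm), grey hexagonal handle (z 75 to 165 mm), 26 mm across flats (flats face along its x axis and every 60 degrees from it), 30 mm across corners
- driver_end (a point): the centre of the handle's end face, 165 mm from the blade's end
- cup: loose weighted tool cup, 600 g: upright aluminium tube, outer diameter 42 mm, inner 34 mm, rim 100 mm above the bench, on a dark round foot of diameter 90 mm, 10 mm thick; inner floor 10 mm above the bench. Origin at the centre of its underside, z up. The handle shows about 75 mm above the rim
- tray: fixed blue open tray, 250 (x) by 210 (y) by 35 mm high, walls and floor 5 mm. Origin at the centre of its underside, z up. A 5 mm wall at y = 0, as high as the rim, parts it into two compartments (y > 0 and y < 0), each 240 by 97.5 mm inside. Each holds one tool at the start, lying along x near the outer wall (about 80 mm from the tray's middle line)
- driver2: the other screwdriver, of the same make and size (165 mm, handle 26 mm across flats), lying in one of the tray's compartments. Origin below the middle of its length, on its underside; its x axis runs from handle to blade.
- wrench: flat steel open-end wrench, 160 mm long, up to 38 mm wide, 8 mm thick, lying in the other compartment. Origin at the middle of its length, on its underside; x along its length.
- meter: grey handheld multimeter lying on the bench, 80 (x) by 160 (y) by 42 mm; origin at the centre of its underside. Bystander.
- jar: small closed jar, diameter 48 mm, 60 mm high; origin at the centre of its underside. Bystander.
- termblock: white terminal block with two steel posts, 50 (x) by 90 (y) by 41 mm; origin at the centre of its underside. Bystander.
Things that resemble listed ones, but are neither listed nor needed, are in the scene too. Leave any red look-alike of the driver alone.

How it is judged (in metres and radians):
On the way:
1. the screwdriver's blade is clear above the cup's rim (z of driver in the frame of cup above 0.102 m), for 0.1 s.
At the end, for the whole second after the job is handed in: The screwdriver is at rest in the tray, flat within 0.2 rad, both ends inside the other screwdriver's compartment and under 50 mm above the tray's underside; that screwdriver and the wrench are still in their own compartments; the cup stands upright within 60 mm of its start (x of driver in the frame of tray between -0.124 and 0.124 m and z of driver in the frame of tray between 0 and 0.05 m and x of driver_end in the frame of tray between -0.124 and 0.124 m and z of driver_end in the frame of tray between 0 and 0.05 m and angle between driver's own z axis and vertical between 1.35 and 1.8 rad and ((y of driver in the frame of tray between 0 and 0.105 m and y of driver_end in the frame of tray between 0 and 0.105 m and y of driver2 in the frame of tray between 0 and 0.105 m and y of wrench in the frame of tray between -0.105 and 0 m) or (y of driver in the frame of tray between -0.105 and 0 m and y of driver_end in the frame of tray between -0.105 and 0 m and y of driver2 in the frame of tray between -0.105 and 0 m and y of wrench in the frame of tray between 0 and 0.105 m)) and x of driver2 in the frame of tray between -0.11 and 0.11 m and z of each of driver2, wrench in the frame of tray below 0.04 m and x of wrench in the frame of tray between -0.11 and 0.11 m and linear speed of driver below 0.03 m/s and angle between cup's own z axis and vertical below 0.1 rad and distance of cup from where it was at the start of the episode below 0.06 m); the robot touches nothing.
It fails at once if the screwdriver is let go of with its blade end more than 60 mm above the bench (height (world z) of driver above 0.06 m and contact force between the fingers and driver below 0.05 N).
It fails at once if the cup is knocked over (tilted more than 0.4 rad) (angle between cup's own z axis and vertical above 0.4 rad).
It fails at once if the multimeter is moved more than 30 mm (distance of meter from where it was at the start of the episode above 0.03 m).
It fails at once if the jar is moved more than 30 mm (distance of jar from where it was at the start of the episode above 0.03 m).
It fails at once if the terminal block is moved more than 30 mm (distance of termblock from where it was at the start of the episode above 0.03 m).
It also fails if it takes over 35 s, if anything falls off the work surface, if the arm or the gripper's body presses on something with over 40 N, if the wrist force passes 120 N, or if a joint passes its speed limit or range.

## Working session

There is one attempt and no reset: what is moved stays moved. The work goes in short steps, Python scripts to look and compute and a tool call to move; the robot and the scene stay as the last step left them, time stands still between calls to the robot, and variables do not carry over. Pictures are saved under pics/ and viewed, at most 10 in all, crops included, and the job is handed in when it is done.

Besides the shell and the picture viewer there is one more tool, called after "Emit:" as name(argument=value, ...), one argument or row to a line, values as JSON. apply_moves: Moves the arm, as the interface text tells. Its arguments: {"type":"object","properties":{"series":{"type":"array"},"grip_force":{"type":"number"}},"required":["series"]}

```bash
mkdir -p pics; cat > h.py <<'E'
import numpy as np, cv2
from rig import telemetry, get_image, env
def grab(n):
    s=telemetry.observe(); im=get_image(n); im['s']=s
    if n=='wrist':
        T=np.eye(4);T[:3,:3]=np.array(s['tool_rot']);T[:3,3]=s['position'];im['T']=T@np.array(im['mount'])
    else:
        T=np.eye(4);T[:3,:3]=np.array(im['attitude']).reshape(3,3);T[:3,3]=im['eye'];im['T']=T
    return im
def cloud(im):
    z=im['z_map'];h,w=z.shape;f=h/2/np.tan(np.radians(im['vertical_fov'])/2)
    v,u=np.mgrid[:h,:w]
    P=np.stack([(u-im['cx'])/f*z,-(v-im['cy'])/f*z,-z],-1)
    W=P@im['T'][:3,:3].T+im['T'][:3,3]; W[z==0]=np.nan
    return W
def save(im,p,crop=None,k=1):
    a=im['frame'][:,:,::-1]
    if crop: u0,v0,u1,v1=crop;a=a[v0:v1,u0:u1]
    cv2.imwrite(p,cv2.resize(a,None,fx=k,fy=k,interpolation=cv2.INTER_CUBIC))
E
python3 - <<'E'
from h import *
a=grab('top');b=grab('scene')
for n,i in(('top',a),('scene',b)):
    save(i,f'pics/{n}0.png'); np.save(n+'.npy',cloud(i))
    print({k:v for k,v in i.items() if k not in('frame','z_map','s')})
print(env.pinch_z,a['s'])
E
```

```text
{'vertical_fov': 44.924763892273404, 'cx': 275.6747081142888, 'cy': 211.72304962411815, 'eye': array([0.27648863, 0.12545539, 1.30614368]), 'attitude': array([[-7.33389873e-02,  9.73765713e-01, -2.15410606e-01],
       [-9.97306608e-01, -7.13997472e-02,  1.67811181e-02],
       [ 9.60614644e-04,  2.16061131e-01,  9.76379365e-01]]), 'T': array([[-7.33389873e-02,  9.73765713e-01, -2.15410606e-01,
         2.76488627e-01],
       [-9.97306608e-01, -7.13997472e-02,  1.67811181e-02,
         1.25455387e-01],
       [ 9.60614644e-04,  2.16061131e-01,  9.76379365e-01,
         1.30614368e+00],
       [ 0.00000000e+00,  0.00000000e+00,  0.00000000e+00,
         1.00000000e+00]])}
{'vertical_fov': 42.396758840176254, 'cx': 283.3771351448913, 'cy': 206.35803869462214, 'eye': array([1.42362845, 0.07583583, 0.75459264]), 'attitude': array([[ 0.04699357, -0.57910894,  0.81389461],
       [ 0.99871891,  0.04254667, -0.02739202],
       [-0.01876554,  0.81413918,  0.58036647]]), 'T': array([[ 0.04699357, -0.57910894,  0.81389461,  1.42362845],
       [ 0.99871891,  0.04254667, -0.02739202,  0.07583
[... 244 characters left out ...]
8583241e+01, -1.23371614e+01]), 'qvel': array([-0.03171331,  0.02031094,  0.07186107,  0.06882677,  0.02850948,
       -0.02528951]), 'joint_efforts': array([ 1.48083749e-03, -4.48461127e+01, -2.31276387e+01, -6.62011757e-05,
        4.73273991e-03,  3.87515274e-05]), 'position': array([0.24338909, 0.49288724, 0.2307041 ]), 'tool_rot': array([[-8.96596906e-01,  4.42846606e-01, -9.33476629e-04],
       [ 4.42847470e-01,  8.96596224e-01, -1.15356325e-03],
       [ 3.26100052e-04, -1.44766900e-03, -9.99998899e-01]]), 'ft_force': array([-0.69484179,  0.3064963 , -0.68814769]), 'wrist_torque': array([-0.00946424, -0.02143568,  0.00340335]), 'gripper_force': 0.0, 'grip_width': 0.08565231948428716}
```

View pics/top0.png

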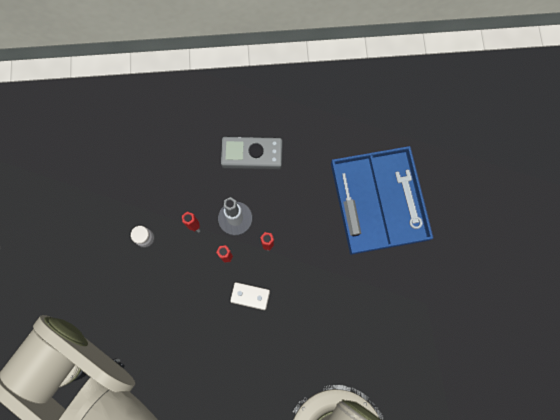

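View pics/scene0.png

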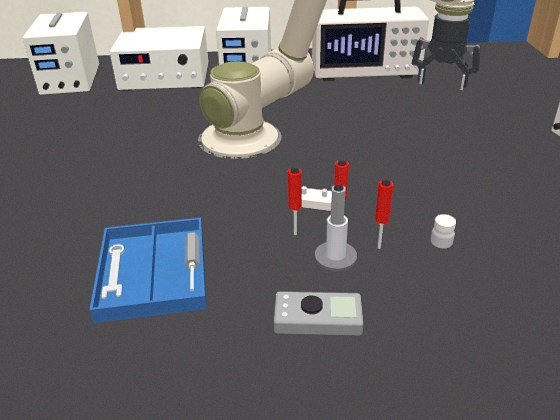

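The top view shows the driver's end at about (230,203) in the cup, whose foot is at (236,218). Three red look-alikes stand round it at (189,218), (223,252) and (267,240). The tray is on the right, with driver2 in the left compartment (351,205) and the wrench in the right one. The scene view agrees.

```bash
python3 - <<'E'
from h import *
np.set_printoptions(precision=4,suppress=True)
T=np.load('top.npy');S=np.load('scene.npy')
g=lambda W,u,v,r=2:np.nanmedian(W[v-r:v+r+1,u-r:u+r+1].reshape(-1,3),0)
for n,u,v in[('drv end',230,203),('red1',189,218),('red2',223,252),('red3',267,240),('foot',243,226),('jar',140,235),('meter',255,160),('tb',250,296),('bench',300,200)]:print(n,g(T,u,v))
for n,u,v in[('TL',335,160),('TR',409,150),('BR',430,238),('BL',353,250),('div top',373,157),('div bot',388,243),('d2 handle end',355,232),('d2 handle fr',349,200),('d2 tip',345,177),('d2 mid',352,215)]:print(n,g(T,u,v,1))
for n,u,v in[('sdrv top',338,187),('cup rim',337,220),('r1',295,172),('r2',342,165),('r3',385,184)]:print(n,g(S,u,v,1))
# clouds by height near cup
for nm,W in(('top',T),('scene',S)):
    P=W.reshape(-1,3);c=g(T,230,203)
    m=(np.hypot(P[:,0]-c[0],P[:,1]-c[1])<.11)
    for lo,hi in((.15,.166),(.166,.2)):
        k=P[m&(P[:,2]>lo)&(P[:,2]<hi)]
        print(nm,lo,len(k))
        while len(k):
            d=np.hypot(*(k[:,:2]-k[0,:2]).T)<.03; print('  ',d.sum(),k[d].mean(0),k[d].min(0),k[d].max(0)); k=k[~d]
E
```

```text
drv end [0.5535 0.2086 0.1773]
red1 [0.5276 0.3046 0.1672]
red2 [0.4436 0.2316 0.1672]
red3 [0.4636 0.1303 0.1657]
foot [0.5308 0.1906 0.0082]
jar [0.5169 0.4449 0.0599]
meter [0.6997 0.1475 0.0329]
tb [0.3494 0.183  0.0237]
bench [ 0.5925  0.0365 -0.0013]
TL [ 0.6843 -0.0619  0.0337]
TR [ 0.698  -0.2595  0.0332]
BR [ 0.4624 -0.2844  0.0321]
BL [ 0.4447 -0.0843  0.0324]
div top [ 0.6932 -0.1688  0.0141]
div bot [ 0.4595 -0.1787  0.0151]
d2 handle end [ 0.4899 -0.094   0.03  ]
d2 handle fr [ 0.5746 -0.0883  0.0283]
d2 tip [ 0.6415 -0.0863  0.0157]
d2 mid [ 0.5353 -0.0915  0.0298]
sdrv top [0.5526 0.2112 0.1759]
cup rim [0.57   0.2104 0.107 ]
r1 [0.4778 0.1331 0.1657]
r2 [0.455  0.2333 0.164 ]
r3 [0.5365 0.3075 0.1657]
top 0.15 136
   19 [0.5437 0.2095 0.1584] [0.5393 0.1984 0.1501] [0.5485 0.224  0.1652]
   65 [0.5288 0.3046 0.1624] [0.5152 0.2951 0.1508] [0.5431 0.3163 0.166 ]
   20 [0.4746 0.1384 0.1627] [0.4673 0.1269 0.151 ] [0.4828 0.1442 0.1656]
   32 [0.4521 0.2297 0.1632] [0.4446 0.2183 0.1534] [0.4585 0.2426 0.166 ]
top 0.166 191
   120 [0.5533 0.2103 0.1746] [0.5398 0.1972 0
[... 259 characters left out ...]
e 0.15 389
   106 [0.4557 0.2317 0.1591] [0.4451 0.2194 0.1502] [0.4629 0.2451 0.1657]
   72 [0.4786 0.1368 0.1584] [0.4659 0.1267 0.1502] [0.4864 0.1462 0.1659]
   120 [0.5359 0.3064 0.1596] [0.5157 0.297  0.1504] [0.5454 0.3177 0.1659]
   3 [0.5462 0.311  0.1506] [0.5458 0.3089 0.1504] [0.5465 0.313  0.151 ]
   88 [0.566  0.2113 0.1579] [0.5586 0.1996 0.1502] [0.5716 0.2233 0.1658]
scene 0.166 141
   4 [0.4498 0.2287 0.1665] [0.4463 0.2256 0.166 ] [0.455  0.2333 0.1672]
   8 [0.4769 0.1371 0.1666] [0.4686 0.133  0.1662] [0.4828 0.1419 0.1681]
   8 [0.5356 0.3087 0.1666] [0.5283 0.3042 0.1661] [0.5419 0.3131 0.1672]
   121 [0.5599 0.2108 0.1727] [0.546  0.1989 0.1662] [0.5699 0.2243 0.1781]
```

Emit:
apply_moves(
  series=[
    [-36,-17,-20,0,0,0,0.8],
    [-38,-18,-20,0,0,0,0.8],
    [-38,-18,-20,0,0,0,0.8],
    [-38,-18,-20,0,0,0,0.8],
    [-38,-18,-20,0,0,0,0.8],
    [-38,-18,0,0,0,0,0.8],
    [-38,-18,0,0,0,0,0.8],
    [-38,-18,0,0,0,0,0.8],
    [-38,-18,0,0,0,0,0.8],
    [-36,-17,0,0,0,0,0.8],
    [0,0,0,0,0,0,0.8],
    [0,0,0,0,0,0,0.8],
  ],
)

```text
time_s: 1.6
position: [0.5015, 0.1673, 0.3311]
tool_rot: [[-0.897, 0.443, -0.001], [0.443, 0.897, 0.0], [0.001, -0.0, -1.0]]
ft_force: [0.1, 0.2, 0.2]
grip_width: 0.0682
gripper_force: 0.0
```

```bash
python3 - <<'E'
from h import *
np.set_printoptions(precision=4,suppress=True)
w=grab('wrist');s=w['s'];print(s['q'],s['position'],np.array(s['tool_rot']),w['mount'],w['vertical_fov'],w['cx'],w['cy'])
W=cloud(w);np.save('w1.npy',W);save(w,'pics/w1.png')
P=W.reshape(-1,3);k=P[(P[:,2]>.12)&(P[:,2]<.2)]
while len(k):
    d=np.hypot(*(k[:,:2]-k[0,:2]).T)<.035
    if d.sum()>30:
        t=k[d];print(d.sum(),t.mean(0),t.max(0)[2]);tt=t[t[:,2]>np.percentile(t[:,2],60)];print('   top',tt.mean(0),tt.min(0),tt.max(0))
    k=k[~d]
E
```

```text
[  5.6017  16.6967  65.7439   0.0135  97.6039 -58.1107] [0.5015 0.1673 0.3311] [[-0.8966  0.4429 -0.0008]
 [ 0.4429  0.8966  0.0002]
 [ 0.0008 -0.0002 -1.    ]] [[-0.0008  0.9661  0.2583  0.0663]
 [ 1.      0.0008  0.0002 -0.    ]
 [-0.      0.2583 -0.9661 -0.1422]
 [ 0.      0.      0.      1.    ]] 68.0239355237501 275.50324674518964 214.79727778363906
768 [0.4452 0.2338 0.1634] 0.16965913201357413
   top [0.4453 0.235  0.1676] [0.4363 0.2259 0.1665] [0.4547 0.2444 0.1697]
1061 [0.526  0.3079 0.1566] 0.16973801350189754
   top [0.5285 0.311  0.1669] [0.5156 0.2979 0.1647] [0.5429 0.3248 0.1697]
752 [0.4668 0.1364 0.1608] 0.17009394792408333
   top [0.4676 0.1341 0.1674] [0.4547 0.1205 0.1658] [0.479  0.1473 0.1701]
929 [0.5489 0.213  0.1651] 0.17939793087957456
   top [0.5529 0.2134 0.1769] [0.5393 0.1999 0.1747] [0.5666 0.2264 0.1794]
```

View pics/w1.png

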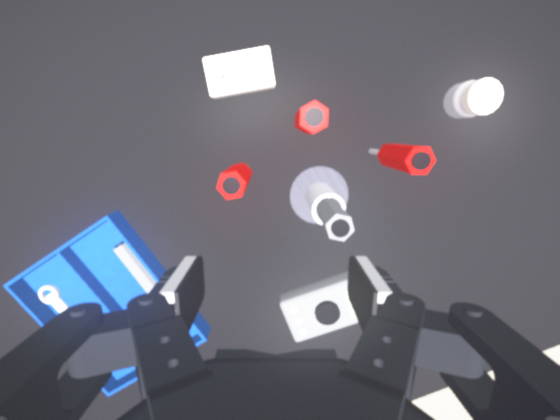

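The wrist view shows the driver's grey hexagonal end at (340,227), with the cup below it at (320,195) and the reds at (314,117), (232,185) and (420,160). Next I'll fit the orientation of the flats, find the cup axis and measure the tray.

```bash
python3 - <<'E'
from h import *
np.set_printoptions(precision=4,suppress=True)
W=np.load('w1.npy')
P=W.reshape(-1,3);m=(P[:,2]>.1715)&(P[:,2]<.185)&(np.hypot(P[:,0]-.553,P[:,1]-.213)<.025)
k=P[m][:,:2];print(len(k))
for a in range(0,180,5):
    n=np.array([np.cos(np.radians(a)),np.sin(np.radians(a))]);p=k@n;lo,hi=np.percentile(p,[1,99]);print((a,round((hi-lo)*1e3,1)),end=' ')
h=cv2.convexHull((k*1e4).astype(np.float32).reshape(-1,1,2));print(cv2.minEnclosingCircle(h))
# cup rim ring
for nm,W2 in(('top',np.load('top.npy')),('w',W),('scene',np.load('scene.npy'))):
    Q=W2.reshape(-1,3)
    r=Q[(Q[:,2]>.095)&(Q[:,2]<.106)&(np.hypot(Q[:,0]-.553,Q[:,1]-.211)<.04)]
    f=Q[(Q[:,2]>.005)&(Q[:,2]<.014)&(np.hypot(Q[:,0]-.553,Q[:,1]-.211)<.07)]
    for q in(r,f):
        if len(q)>10:print(nm,len(q),q.min(0),q.max(0),np.array(cv2.minEnclosingCircle((q[:,:2]*1e4).astype(np.float32))[0])/1e4)
# tray rim
T=np.load('top.npy');Q=T.reshape(-1,3)
q=Q[(Q[:,2]>.028)&(Q[:,2]<.04)&(Q[:,0]>.4)&(Q[:,0]<.74)&(Q[:,1]<-.03)&(Q[:,1]>-.33)]
rc=cv2.minAreaRect((q[:,:2]*1e4).astype(np.float32));print('tray',rc)
for z0,z1 in((.012,.045),):
    d=Q[(Q[:,2]>z0)&(Q[:,2]<z1)&(Q[:,0]>.46)&(Q[:,0]<.66)&(Q[:,1]<-.07)&(Q[:,1]>-.125)]
    for x in np.arange(.46,.66,.015):
        e=d[(d[:,0]>x)&(d[:,0]<x+.015)]
        if len(e):print(round(x,3),len(e),e[:,1].min(),e[:,1].max(),e[:,2].max())
E
```

```text
578
(0, np.float64(26.9)) (5, np.float64(26.5)) (10, np.float64(26.4)) (15, np.float64(26.2)) (20, np.float64(26.1)) (25, np.float64(26.2)) (30, np.float64(26.4)) (35, np.float64(26.7)) (40, np.float64(26.8)) (45, np.float64(27.0)) (50, np.float64(27.1)) (55, np.float64(27.1)) (60, np.float64(26.9)) (65, np.float64(26.4)) (70, np.float64(25.9)) (75, np.float64(25.5)) (80, np.float64(25.5)) (85, np.float64(25.2)) (90, np.float64(25.5)) (95, np.float64(25.7)) (100, np.float64(26.0)) (105, np.float64(26.5)) (110, np.float64(26.7)) (115, np.float64(26.5)) (120, np.float64(26.2)) (125, np.float64(26.1)) (130, np.float64(25.8)) (135, np.float64(25.6)) (140, np.float64(25.5)) (145, np.float64(25.7)) (150, np.float64(25.8)) (155, np.float64(26.3)) (160, np.float64(26.6)) (165, np.float64(26.7)) (170, np.float64(26.8)) (175, np.float64(26.9)) ((5532.54296875, 2135.049560546875), 147.48602294921875)
top 67 [0.5336 0.1909 0.0953] [0.5699 0.2303 0.1057] [0.554  0.2105]
top 530 [0.4853 0.1511 0.005 ] [0.5995 0.2675 0.014 ] [0.5481 0.2086]
w 270 [0.5332 0.1935 0.0951] [0.5681 0.2345 0.1057] [0.553
[... 531 characters left out ...]
0.505 85 -0.10947123180328974 -0.0705754484270325 0.039143469302817646
0.52 82 -0.10813704495961199 -0.07013948162341468 0.03762949651673253
0.535 76 -0.10664807694809084 -0.0700853129303696 0.03754635678461571
0.55 68 -0.1062112561110774 -0.07013255177733371 0.03676843952444031
0.565 58 -0.10527569792785174 -0.07111183275849259 0.03753726714873373
0.58 17 -0.0925180219220503 -0.0821454447310419 0.02523803321184226
0.595 14 -0.08943223686235119 -0.08259982721908024 0.02433728182220185
0.61 15 -0.0922761400759273 -0.08172528841321733 0.02184828580426257
0.625 13 -0.08713916172182029 -0.08075577326104677 0.02413039212760837
0.64 13 -0.11374114140714608 -0.07932426782551524 0.024767693054957185
```

Emit:
apply_moves(
  series=[
    [-42,-32,0,0,0,0,0.8],
    [-42,-32,0,0,0,0,0.8],
    [-42,-32,0,0,0,0,0.8],
    [0,0,0,0,0,9,0.8],
    [0,0,0,0,0,9,0.8],
    [0,0,0,0,0,9,0.8],
    [0,0,0,0,0,9,0.8],
    [0,0,0,0,0,7.7,0.8],
    [0,0,0,0,10,0,0.8],
    [0,0,0,0,10,0,0.8],
    [0,0,0,0,10,0,0.8],
    [0,0,0,0,0,0,0.8],
  ],
)

```text
time_s: 3.15
position: [0.5725, 0.0244, 0.3297]
tool_rot: [[-0.294, 0.94, -0.173], [0.814, 0.341, 0.471], [0.501, -0.003, -0.865]]
ft_force: [0.0, 0.0, -0.3]
grip_width: 0.0685
gripper_force: 0.0
```

```bash
python3 -c "
from h import *
s=telemetry.observe();print(s['q'].round(1))"
```

```text
[-19.8  27.9  53.9  25.4 116.2 -31.9]
```

Emit:
apply_moves(
  series=[
    [0,0,0,0,10,0,0.8],
    [0,0,0,0,10,0,0.8],
    [0,0,0,0,10,0,0.8],
    [0,0,0,0,10,0,0.8],
    [0,0,0,0,10,0,0.8],
    [0,0,0,0,0,0,0.8],
  ],
)

```text
time_s: 3.9
position: [0.5723, 0.0263, 0.3297]
tool_rot: [[-0.056, 0.939, -0.339], [0.165, 0.343, 0.925], [0.985, -0.004, -0.174]]
ft_force: [0.2, 0.5, 0.5]
grip_width: 0.0689
gripper_force: 0.0
```

```bash
python3 - <<'E'
from h import *
np.set_printoptions(precision=4,suppress=True)
w=grab('wrist');s=w['s'];print(s['q'].round(1));R=np.array(s['tool_rot']);print(s['position'],R)
save(w,'pics/w2.png')
W=cloud(w).reshape(-1,3);k=W[(W[:,2]>.12)&(W[:,2]<.19)&(np.hypot(W[:,0]-.555,W[:,1]-.213)<.03)]
print(len(k),k.min(0),k.max(0))
# goal: TCP 110 mm back from contact point at height .15
t=R[:,2];g=np.array([.555,.213,.148])+t*.009;print('grasp TCP',g,'tool delta mm',R.T@(g-s['position'])*1e3)
E
```

```text
[-27.6  41.2  58.3  66.2 133.6 -23.4]
[0.5723 0.0263 0.3297] [[-0.0559  0.9392 -0.3388]
 [ 0.1646  0.3433  0.9247]
 [ 0.9848 -0.0041 -0.1738]]
1005 [0.5392 0.1982 0.1201] [0.5689 0.227  0.179 ]
grasp TCP [0.552  0.2213 0.1464] tool delta mm [-147.2439   48.5918  219.0521]
```

View pics/w2.png

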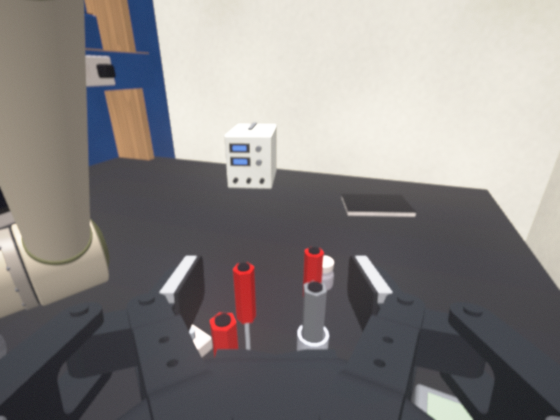

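Tool orientation is reached. The driver is at (315,310) between the fingers, clear of red3 on the left and red1 behind it. Next I'll descend to the approach line and check before moving in.

Emit:
apply_moves(
  series=[
    [-24,8,17,0,0,0,0.8],
    [-24,8,17,0,0,0,0.8],
    [-24,8,17,0,0,0,0.8],
    [-25,8,17,0,0,0,0.8],
    [-25,8,17,0,0,0,0.8],
    [-25,8.6,17,0,0,0,0.8],
    [0,0,0,0,0,0,0.8],
    [0,0,0,0,0,0,0.8],
  ],
)

```text
time_s: 4.95
position: [0.5926, 0.1121, 0.1706]
tool_rot: [[-0.064, 0.939, -0.337], [0.166, 0.343, 0.924], [0.984, 0.003, -0.178]]
ft_force: [0.2, -1.3, -0.0]
grip_width: 0.0682
gripper_force: 0.0
```

```bash
python3 - <<'E'
from h import *
np.set_printoptions(precision=4,suppress=True)
w=grab('wrist');s=w['s'];print(s['q'].round(1));R=np.array(s['tool_rot']);print(s['position'])
save(w,'pics/w3.png')
W=cloud(w).reshape(-1,3);k=W[(W[:,2]>.12)&(W[:,2]<.19)&(np.hypot(W[:,0]-.555,W[:,1]-.213)<.03)]
L=(k-s['position'])@R;print('handle in tool mm min/max',np.percentile(L,[1,99],0)*1e3,'med',np.median(L,0)*1e3)
print('end z',np.percentile(k[:,2],99))
t=R[:,2];g=np.array([.555,.213,.148])+t*.009;print('tool delta mm',R.T@(g-s['position'])*1e3)
E
```

```text
[-20.3  50.9  66.5  59.  119.  -39.5]
[0.5926 0.1121 0.1706]
handle in tool mm min/max [[-31.6525 -14.0737  92.2811]
 [ 27.2631  11.2154 111.7409]] med [ 0.9138 -1.7881 99.7272]
end z 0.1779359321848574
tool delta mm [ -3.1614  -0.6974 118.9705]
```

View pics/w3.png

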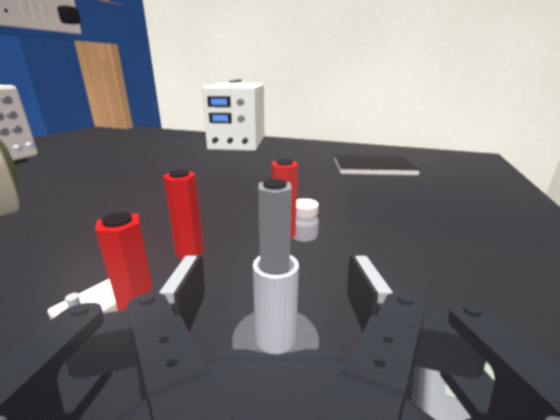

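The handle is centred between the fingers (275,225), with its axis about 108 mm ahead of the TCP. I'll advance 116 mm and close.

Emit:
apply_moves(
  series=[
    [-1,-0.5,25,0,0,0,0.8],
    [-1,-0.5,25,0,0,0,0.8],
    [-1,0,25,0,0,0,0.8],
    [0,0,20,0,0,0,0.8],
    [0,0,13,0,0,0,0.8],
    [0,0,8,0,0,0,0.8],
    [0,0,0,0,0,0,0.8],
    [0,0,0,0,0,0,0.8],
  ],
  grip_force=45,
)

```text
time_s: 6.0
position: [0.5528, 0.2182, 0.1458]
tool_rot: [[-0.06, 0.94, -0.336], [0.163, 0.342, 0.926], [0.985, 0.0, -0.174]]
ft_force: [0.2, 0.3, 0.1]
grip_width: 0.0682
gripper_force: 0.0
```

```bash
python3 - <<'E'
from h import *
np.set_printoptions(precision=4,suppress=True)
w=grab('wrist');s=w['s'];print(s['q'].round(1));R=np.array(s['tool_rot']);print(s['position'],s['ft_force'])
save(w,'pics/w4.png')
W=cloud(w).reshape(-1,3);k=W[(W[:,2]>.12)&(W[:,2]<.19)&(np.hypot(W[:,0]-.555,W[:,1]-.213)<.03)]
L=(k-s['position'])@R;print(len(k))
if len(k):print('handle in tool mm min/max',np.percentile(L,[1,50,99],0)*1e3)
E
```

```text
[-12.4  49.2  77.   61.5 108.8 -44. ]
[0.5528 0.2182 0.1458] [0.221  0.2693 0.0542]
7097
handle in tool mm min/max [[-27.425  -13.2648 -23.6662]
 [  8.3756  -0.5364 -16.3826]
 [ 31.573   12.1048  -3.4619]]
```

View pics/w4.png

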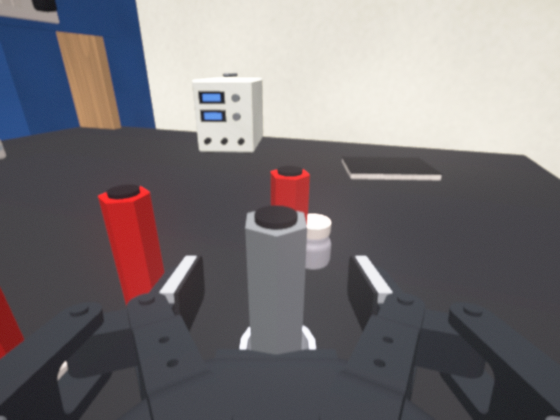

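The handle sits centred between the pads, 8–9 mm behind the TCP, so I'll close.

Emit:
apply_moves(
  series=[
    [0,0,0,0,0,0,0.1],
    [0,0,0,0,0,0,0.1],
    [0,0,0,0,0,0,0.1],
    [0,0,0,0,0,0,0.1],
    [0,0,0,0,0,0,0.1],
    [0,0,0,0,0,0,0.1],
    [0,0,0,0,0,0,0.1],
    [0,0,0,0,0,0,0.1],
  ],
  grip_force=45,
)

```text
time_s: 7.05
position: [0.5525, 0.2187, 0.1458]
tool_rot: [[-0.06, 0.94, -0.337], [0.163, 0.342, 0.925], [0.985, 0.0, -0.174]]
ft_force: [0.4, -0.6, 0.6]
grip_width: 0.0247
gripper_force: 48.1
```

Emit:
apply_moves(
  series=[
    [9.85,0,-1.74,0,0,0,0.1],
    [14.8,0,-2.6,0,0,0,0.1],
    [19.7,0,-3.48,0,0,0,0.1],
    [19.7,0,-3.48,0,0,0,0.1],
    [19.7,0,-3.48,0,0,0,0.1],
    [19.7,0,-3.48,0,0,0,0.1],
    [19.7,0,-3.48,0,0,0,0.1],
    [19.7,0,-3.48,0,0,0,0.1],
    [9.85,0,-1.74,0,0,0,0.1],
    [0,0,0,0,0,0,0.1],
    [0,0,0,0,0,0,0.1],
  ],
)

```text
time_s: 8.43
position: [0.5524, 0.2186, 0.3003]
tool_rot: [[-0.058, 0.94, -0.337], [0.163, 0.342, 0.925], [0.985, -0.001, -0.173]]
ft_force: [0.1, -1.5, -0.6]
grip_width: 0.0247
gripper_force: 48.1
```

```bash
python3 - <<'E'
from h import *
np.set_printoptions(precision=4,suppress=True)
b=grab('scene');s=b['s'];print(s['q'].round(1),s['grip_width'],s['gripper_force'])
save(b,'pics/s5.png',(60,60,420,330),2)
W=cloud(b).reshape(-1,3);k=W[(W[:,2]>.15)&(W[:,2]<.215)&(np.hypot(W[:,0]-.555,W[:,1]-.213)<.025)]
print(len(k),k.min(0) if len(k) else 0,k.max(0) if len(k) else 0)
E
```

```text
[-12.3  37.8  70.8  68.2 116.4 -26.6] 0.024669074490733033 48.05408993794117
85 [0.5518 0.209  0.1615] [0.5613 0.216  0.215 ]
```

View pics/s5.png

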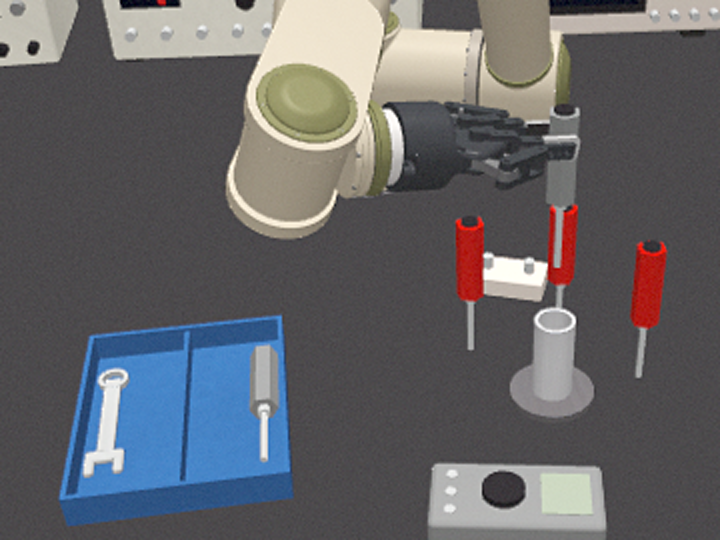

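The driver is out and vertical in the gripper, with its blade tip at (558,265) well above the cup, which is standing undisturbed. I'll pitch it to horizontal.

Emit:
apply_moves(
  series=[
    [0,0,0,0,-9,0,0.1],
    [0,0,0,0,-9,0,0.1],
    [0,0,0,0,-9,0,0.1],
    [0,0,0,0,-9,0,0.1],
    [0,0,0,0,-9,0,0.1],
    [0,0,0,0,-9,0,0.1],
    [0,0,0,0,-9,0,0.1],
    [0,0,0,0,-9,0,0.1],
    [0,0,0,0,-9,0,0.1],
    [0,0,0,0,-9,0,0.1],
    [0,0,0,0,0,0,0.1],
    [0,0,0,0,0,0,0.1],
  ],
)

```text
time_s: 9.98
position: [0.5525, 0.2185, 0.3003]
tool_rot: [[-0.337, 0.94, 0.057], [0.926, 0.342, -0.161], [-0.171, -0.001, -0.985]]
ft_force: [0.4, -0.7, -0.5]
grip_width: 0.0247
gripper_force: 48.0
```

```bash
python3 -c "
from h import *
s=telemetry.observe();print(s['q'].round(1),s['position'],s['tool_rot'].round(3))
R=s['tool_rot'];print(R.T@[0,0,1])
print(R.T@(np.array([.63,-.13,.2])-s['position'])*1e3)"
```

```text
[14.5 24.8 58.8 -9.9 95.4 -6.6] [0.55251419 0.21846718 0.3002503 ] [[-0.337  0.94   0.057]
 [ 0.926  0.342 -0.161]
 [-0.171 -0.001 -0.985]]
[-0.17130723 -0.00120884 -0.98521692]
[-331.53725011  -46.25663013  159.45822807]
```

Emit:
apply_moves(
  series=[
    [-38,-5,12,0,0,0,0.1],
    [-38,-5,12,0,0,0,0.1],
    [-38,-4,12,0,0,0,0.1],
    [-38,-4,12,0,0,0,0.1],
    [-38,-4,12,0,0,0,0.1],
    [-38,-4,12,0,0,0,0.1],
    [-38,-5,12,0,0,0,0.1],
    [-38,-5,13,0,0,0,0.1],
    [-38,-5,13,0,0,0,0.1],
    [0,0,0,0,0,0,0.1],
    [0,0,0,0,0,0,0.1],
  ],
)

```text
time_s: 11.35
position: [0.6355, -0.1302, 0.2518]
tool_rot: [[-0.336, 0.94, 0.059], [0.926, 0.341, -0.162], [-0.172, 0.0, -0.985]]
ft_force: [0.0, 0.9, -0.3]
grip_width: 0.0246
gripper_force: 48.0
```

Emit:
apply_moves(
  series=[
    [0,0,0,1.79,0,10.28,0.1],
    [0,0,0,1.79,0,10.28,0.1],
    [0,0,0,1.79,0,10.28,0.1],
    [0,0,0,1.79,0,10.28,0.1],
    [0,0,0,1.79,0,10.28,0.1],
    [0,0,0,1.79,0,10.28,0.1],
    [0,0,0,1.79,0,10.28,0.1],
    [0,0,0,1.79,0,10.28,0.1],
    [0,0,0,1.79,0,10.28,0.1],
    [0,0,0,1.79,0,10.28,0.1],
    [0,0,0,0,0,0,0.1],
    [0,0,0,0,0,0,0.1],
  ],
)

```text
time_s: 12.85
position: [0.6357, -0.1292, 0.2522]
tool_rot: [[0.98, 0.103, -0.169], [0.101, -0.995, -0.019], [-0.171, 0.002, -0.985]]
ft_force: [0.9, 0.0, -0.7]
grip_width: 0.0247
gripper_force: 48.0
```

```bash
python3 - <<'E'
from h import *
np.set_printoptions(precision=4,suppress=True)
b=grab('scene');s=b['s'];R=s['tool_rot'];print(s['q'].round(1),s['position'])
print(R, np.degrees(np.arctan2(R[1,0],R[0,0])), s['grip_width'])
print('delta to (.6355,-.130,.10)',R.T@(np.array([.6355,-.130,.10])-s['position'])*1e3)
save(b,'pics/s6.png',(60,100,340,330),2.5)
t=grab('top');W=cloud(t);np.save('t6.npy',W)
for nm,Q in(('top',W.reshape(-1,3)),('scene',cloud(b).reshape(-1,3))):
    L=(Q-s['position'])@R
    m=(abs(L[:,1])<.02)&(L[:,0]<-.02)&(L[:,0]>-.16)&(abs(L[:,2]+.009-.17*0)<.05)
    for x in np.arange(-.15,-.02,.02):
        e=Q[m&(L[:,0]>x)&(L[:,0]<x+.02)]
        if len(e)>2:print(nm,round(x,3),len(e),np.median(e,0),e[:,2].max())
E
```

```text
[-20.2  36.5  46.   -4.6 106.3  63. ] [ 0.6357 -0.1292  0.2522]
[[ 0.9801  0.1029 -0.1695]
 [ 0.1011 -0.9947 -0.0194]
 [-0.1706  0.0019 -0.9853]] 5.888096356678795 0.024749406137294212
delta to (.6355,-.130,.10) [ 25.637    0.4657 149.9891]
scene -0.07 23 [ 0.5831 -0.1418  0.2664] 0.27023180457041196
scene -0.05 53 [ 0.5988 -0.137   0.2675] 0.2700534386779012
scene -0.03 37 [ 0.6132 -0.1328  0.2676] 0.2724095276235937
```

View pics/s6.png

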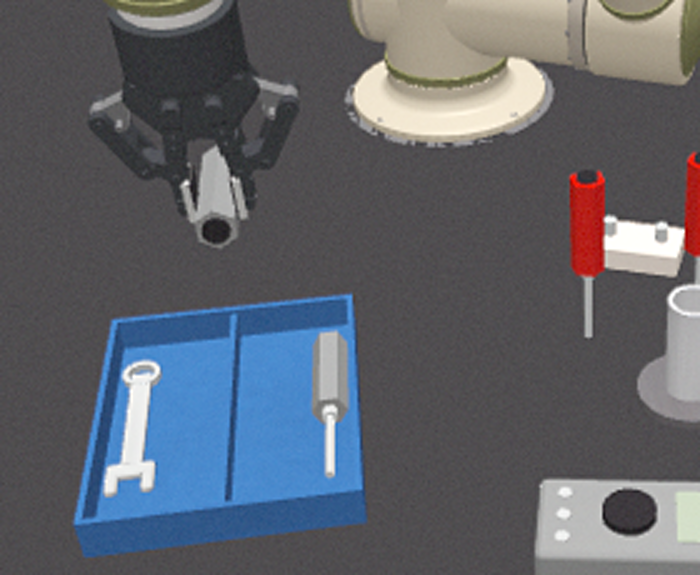

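The driver is horizontal above driver2's compartment, handle end at (217,230) facing the camera. I'll shift it 6 mm further from the divider and lower it to 100 mm, then on down.

Emit:
apply_moves(
  series=[
    [5.1,-1.1,30,0,0,0,0.1],
    [5.1,-1.1,30,0,0,0,0.1],
    [5.1,-1.1,30,0,0,0,0.1],
    [5.1,-1.1,30,0,0,0,0.1],
    [5.1,-1.1,30,0,0,0,0.1],
    [3.4,0,19.7,0,0,0,0.1],
    [3.4,0,19.7,0,0,0,0.1],
    [0,0,0,0,0,0,0.1],
    [0,0,0,0,0,0,0.1],
  ],
)

```text
time_s: 14.08
position: [0.6351, -0.1248, 0.0607]
tool_rot: [[0.981, 0.1, -0.169], [0.098, -0.995, -0.02], [-0.17, 0.003, -0.985]]
ft_force: [0.4, 0.1, -0.7]
grip_width: 0.025
gripper_force: 48.0
```

```bash
python3 - <<'E'
from h import *
np.set_printoptions(precision=4,suppress=True)
b=grab('scene');s=b['s'];R=s['tool_rot'];print(s['q'].round(1),s['position'])
save(b,'pics/s7.png',(80,150,240,330),3.3)
Q=cloud(b).reshape(-1,3)
L=(Q-s['position'])@R
m=(abs(L[:,1])<.02)&(abs(L[:,0])<.16)&(L[:,2]<.01)&(L[:,2]>-.06)&(Q[:,2]>.045)&(Q[:,2]<.09)
for x in np.arange(-.15,.05,.02):
    e=Q[m&(L[:,0]>x)&(L[:,0]<x+.02)]
    if len(e)>2:print(round(x,3),len(e),np.median(e,0),e[:,1].min(),e[:,1].max(),e[:,2].max())
E
```

```text
[-19.8  44.1  63.   -4.4  81.7  65.4] [ 0.6351 -0.1248  0.0607]
-0.05 43 [ 0.6    -0.1353  0.0754] -0.14184654328342272 -0.1258674285254026 0.0789740341092019
-0.03 68 [ 0.6196 -0.1288  0.0758] -0.1396349793931685 -0.1173973386240648 0.08103511367192684
-0.01 115 [ 0.6401 -0.1244  0.0758] -0.14161706866634877 -0.10383553912228315 0.08915332971346812
0.01 227 [ 0.656  -0.121   0.0735] -0.14273216304707087 -0.1048916819428989 0.08977515226340982
0.03 57 [ 0.6675 -0.1215  0.0628] -0.1345415845403491 -0.11316294518166907 0.07505575663471686
```

View pics/s7.png

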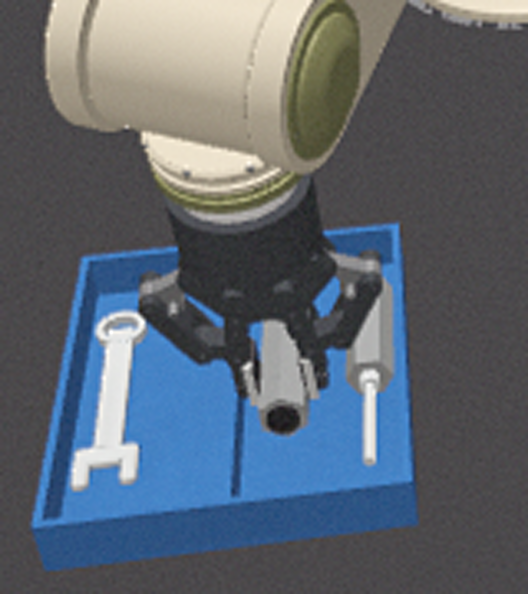

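The driver hangs flat over the free strip between the divider and driver2, its end at (283,415). The handle's underside is about 48 mm above the tray floor, so I'll lower it most of that way.

Emit:
apply_moves(
  series=[
    [2,0,11.8,0,0,0,0.1],
    [2,0,11.8,0,0,0,0.1],
    [1.7,0,9.85,0,0,0,0.1],
    [1.4,0,7.9,0,0,0,0.1],
    [0.34,0,1.97,0,0,0,0.1],
    [0,0,0,0,0,0,0.1],
    [0,0,0,0,0,0,0.1],
  ],
)

```text
time_s: 15.0
position: [0.6348, -0.125, 0.0162]
tool_rot: [[0.981, 0.099, -0.169], [0.097, -0.995, -0.019], [-0.17, 0.002, -0.985]]
ft_force: [0.0, 0.1, 0.8]
grip_width: 0.025
gripper_force: 48.0
```

Emit:
apply_moves(
  series=[
    [0.17,0,1,0,0,0,0.1],
    [0.17,0,1,0,0,0,0.1],
    [0,0,0,0,0,0,0.1],
    [0,0,0,0,0,0,0.1],
  ],
)

```text
time_s: 15.5
position: [0.6348, -0.1249, 0.0142]
tool_rot: [[0.981, 0.099, -0.169], [0.097, -0.995, -0.019], [-0.17, 0.002, -0.985]]
ft_force: [-0.3, 0.5, 4.8]
grip_width: 0.0247
gripper_force: 48.5
```

It touches the floor with about 5 N, so I'll open just a little and then rise.

Emit:
apply_moves(
  series=[
    [0,0,0,0,0,0,0.36],
    [0,0,0,0,0,0,0.4],
    [0,0,0,0,0,0,0.42],
    [0,0,0,0,0,0,0.42],
  ],
)

```text
time_s: 16.0
position: [0.6346, -0.1249, 0.0136]
tool_rot: [[0.98, 0.099, -0.17], [0.097, -0.995, -0.019], [-0.171, 0.002, -0.985]]
ft_force: [0.2, 0.1, -0.2]
grip_width: 0.0357
gripper_force: 0.0
```

Emit:
apply_moves(
  series=[
    [-0.85,0,-4.9,0,0,0,0.42],
    [-1.7,0,-9.85,0,0,0,0.42],
    [-2.5,0,-14.8,0,0,0,0.42],
    [-5,0,-30,0,0,0,0.42],
    [-7,0,-40,0,0,0,0.42],
    [-7,0,-40,0,0,0,0.42],
    [-7,0,-40,0,0,0,0.42],
    [0,0,0,0,0,0,0.42],
    [0,0,0,0,0,0,0.42],
  ],
)

```text
time_s: 17.12
position: [0.6344, -0.1244, 0.1959]
tool_rot: [[0.98, 0.099, -0.17], [0.097, -0.995, -0.019], [-0.171, 0.002, -0.985]]
ft_force: [0.3, -0.5, -1.0]
grip_width: 0.0358
gripper_force: 0.0
```

```bash
python3 - <<'E'
from h import *
np.set_printoptions(precision=4,suppress=True)
b=grab('scene');t=grab('top');print(b['s']['time_s'],b['s']['position'])
save(b,'pics/s8.png',(80,150,360,350),2.8)
W=cloud(b).reshape(-1,3)
a=np.radians(5.7);u=np.array([np.cos(a),np.sin(a)]);v=np.array([-u[1],u[0]])
d=W[:,:2]-[.574,-.1705];X=d@u;Y=d@v
m=(Y>.012)&(Y<.062)&(abs(X)<.12)&(W[:,2]>.0105)&(W[:,2]<.06)
for x in np.arange(-.12,.12,.02):
    e=m&(X>x)&(X<x+.02)
    if e.sum()>2:print(round(x,2),e.sum(),np.median(Y[e]),Y[e].min(),Y[e].max(),W[e,2].max())
E
```

```text
17.125 [ 0.6344 -0.1244  0.1959]
-0.12 139 0.03671577571043592 0.012394709632299118 0.061876767024395735 0.03584212410562504
-0.08 10 0.030866390909407126 0.02851977771934335 0.03314686266603882 0.019767190107414345
-0.06 16 0.031693513003940646 0.029024025210031966 0.03386142555647468 0.022314435841621516
-0.04 20 0.0319714022480819 0.02953626167399833 0.034049382154447284 0.02117357281509369
-0.02 14 0.0319972720567374 0.027780363125886526 0.034433945507702755 0.019372818627932942
0.0 71 0.0324840307696078 0.016126361019945912 0.045217758667478125 0.03117189154373501
0.02 99 0.032943581652742755 0.016885230967040078 0.045484162039775934 0.031050223280984057
0.04 103 0.03548492541476919 0.018075498338964404 0.04579924558767812 0.031127538710469138
0.06 113 0.03398373713977258 0.016211076040323753 0.04624267114331437 0.031969272432443296
0.08 172 0.032636532359594295 0.017314506025123248 0.04648171555270472 0.030332887665295516
0.1 7 0.02630180309733656 0.012008038979657286 0.05795077962639351 0.03158541046223462
```

View pics/s8.png

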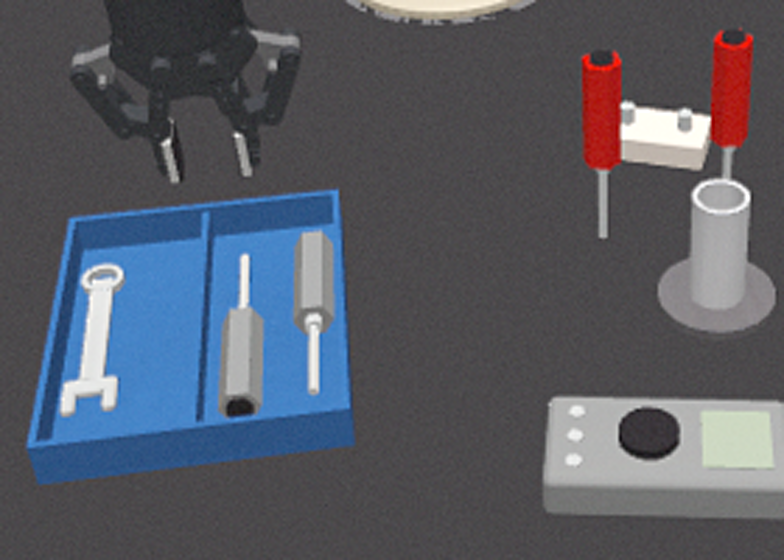

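The driver lies flat at (242,335) in driver2's compartment, inside x of -0.07 to 0.10 and y of about 0.032. The wrench, driver2, cup and bystanders are undisturbed and the gripper is clear, so I'm handing in.

```bash
python3 -c "
from rig import env
print(env.close_job())"
```

```text
the job is handed in; nothing more can be done
None
```

I lifted the screwdriver straight out of the cup, laid it flat in the blue tray next to the other screwdriver and released it on the tray floor; the job is handed in at about 17 s, no verdict was returned, and the last picture showed the cup, tray tools and bystanders undisturbed.

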